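# Straighten the row of cheeses on the ripening board

### The arm

A 6-joint arm with a two-finger parallel gripper is mounted at the origin on the work surface. World frame = base frame: x ahead of the robot, y to its left, z up, the work surface at z = 0. Lengths are in m, angles in degrees, forces in N, time in s.
With the tool pointing down it reaches from about 0.3 to 0.85 m from the base axis. Payload 4.2 kg.
Tool frame: the origin (TCP) lies at the centre of the arm's flange, where the gripper is bolted on; the fingertips stand 191 mm ahead of it and the grasp point (between the pads) lies 172 mm ahead of it (tips_ahead is the distance from the TCP to the fingertips, in m); z points along the fingers, y is the line along which they close (so a half turn about z gives the same grasp; the last joint's range is limited). The gripper opens to 91 mm and grips with 3 to 60 N. Pads are 32 mm wide; open, the fingers measure 118 mm over their backs; the gripper's body (76 mm by 178 mm) begins 60 mm behind the grasp point.
Start: joints at [-72.651, 18.312, 89.639, -0, 72.044, -1.146], TCP at [0.182, -0.545, 0.405] pointing down, gripper open.
Joint ranges: [-177.97, 177.97], [-48.28, 115.42], [12.27, 149.76], [-77.06, 257.06], [2.81, 150.46], [-146.56, 146.56]. Speed limits (degrees/s): [147.25, 147.25, 180, 180, 180, 180].

### API

Orientations are given as [roll, pitch, yaw] about the fixed x, y, z axes, in that order (R = Rz(yaw) Ry(pitch) Rx(roll)).
In Python, from cell import * gives the robot as it stands. Calls block until the motion is done:
- move_ptp(position, orientation): joint-space move of the TCP to a pose.
- move_straight(position, vel=0.15, attitude=None, contact_N=None): straight line of the TCP; attitude=None keeps the orientation; vel is the mean speed in m/s. With contact_N (N) it stops when the force on the tool has changed by that much, and returns True; else False.
- set_joints(angles): joint-space move.
- open_jaws() and close_gripper(strength=None): open the fingers fully, or close them until they stop; strength is the grip in N (None keeps the last).
- pause(seconds).
- inverse_kinematics(position, orientation): joint angles nearest the present ones, or None.
- get_image(name): name is "scene" or "top"; returns a dict with "color" (400x640x3 uint8, blue, green, red), "K" (3x3 intrinsics, pixels), "k1" (the pictures are not rectified: a ray, as slopes to the right and down, at radius r is drawn at 1 + k1 r^2 times it, then the intrinsics apply), "extrinsics" (4x4, takes a point from world to camera coordinates). Camera axes: x right, y down, z forward; pixel columns grow to the right and rows downward; lengths in m; the calibration is good to about 2 mm. A picture is of the moment at which its call begins. There is no depth.
A pose or a line that the arm cannot do raises MotionError and nothing moves.
- hand_in(): hands the job in; it is judged then, once.
Readings, each from a call of its own:
- get_time(): time.
- get_q(): joint angles.
- get_joint_velocities(): joint speeds.
- get_effort(): joint torques, N m.
- get_tool_pos(): TCP position.
- get_tcp_rot(): TCP orientation.
- get_ft_force(): force on the tool from outside, world axes, zero at the start.
- get_torque(): the same for the moment, N m.
- get_gripper_width(): opening from 0.0 (shut) to 1.0 (fully open).
- get_finger_force(): force on a finger pad.
Only numpy, scipy, OpenCV 4.12 (cv2) and the standard library are available. Lean on these libraries where they do the work, as an engineer would, in place of code of your own. Each camera call takes 0.05 s, during which the arm holds its last target. There are 200 camera calls.

### The job

Two of the five small cheese wheels on the ripening board in front of the robot stand out of line, towards the robot. With the fingertips push each one back along the board into the empty place behind it, centred on the round patch its foot has left on the wood, so that all five stand in one straight, evenly spaced row. Only slide them, never lift or tip them, and leave the three wheels already in line and everything else on the board and the bench where they are.

Things in the scene. Friction and masses are not known exactly. Their poses are not given: they have to be found in the camera images.
- board: The ripening board: a pine plank 290 wide, 820 long, 22 mm thick, lying fixed on the bench with its top at height 22 mm. Origin: centre of its underside. x: across the plank, away from the robot; y: along the plank, the way the row of cheeses runs (through the plank's middle); z up. The plank may be turned a little on the bench.
- wheel_a: Small round cheese, waxy rind: 110 mm across its bulging side (widest 19 to 37 mm above its foot), 56 high, 0.4 to 0.65 kg, too wide to grip; slides on the board at under 10 N and stops when let go. Origin: centre of its foot, at height 22 mm; z up, yaw is arbitrary. Stands out of line: 60 to 85 mm from its place towards the robot (board's -x), up to 16 mm to one side.
- wheel_b: Small round cheese, waxy rind: 110 mm across its bulging side (widest 19 to 37 mm above its foot), 56 high, 0.4 to 0.65 kg, too wide to grip; slides on the board at under 10 N and stops when let go. Origin: centre of its foot, at height 22 mm; z up, yaw is arbitrary. The other one out of line, displaced likewise from its own place.
- wheel_c: Small round cheese, waxy rind: 110 mm across its bulging side (widest 19 to 37 mm above its foot), 56 high, 0.4 to 0.65 kg, too wide to grip; slides on the board at under 10 N and stops when let go. Origin: centre of its foot, at height 22 mm; z up, yaw is arbitrary. One of the three already in line.
- wheel_d: Small round cheese, waxy rind: 110 mm across its bulging side (widest 19 to 37 mm above its foot), 56 high, 0.4 to 0.65 kg, too wide to grip; slides on the board at under 10 N and stops when let go. Origin: centre of its foot, at height 22 mm; z up, yaw is arbitrary. One of the three already in line.
- wheel_e: Small round cheese, waxy rind: 110 mm across its bulging side (widest 19 to 37 mm above its foot), 56 high, 0.4 to 0.65 kg, too wide to grip; slides on the board at under 10 N and stops when let go. Origin: centre of its foot, at height 22 mm; z up, yaw is arbitrary. One of the three already in line.
- place_a: Empty place of wheel_a: flat dark round patch, 94 mm across, left by its foot on the wood, on the board's middle line. Origin: its centre, at height 22 mm; axes as the board's. The row has five places 145 mm apart; any two may be the empty ones. Each wheel, in line or not, is nearest to its own place.
- place_b: Empty place of wheel_b: flat dark round patch, 94 mm across, left by its foot on the wood, on the board's middle line. Origin: its centre, at height 22 mm; axes as the board's. The row has five places 145 mm apart; any two may be the empty ones. Each wheel, in line or not, is nearest to its own place.
- jar: Bystander: small jar, 44 mm across, 55 mm high. It stands on the board about 100 mm in front (robot's side) of one of the three wheels in line. Origin: centre of its underside.
- meter: Bystander: white box-shaped humidity meter, 22 by 52 mm, 46 mm high. It stands on the board about 100 mm in front (robot's side) of one of the three wheels in line. Origin: centre of its underside.
- stamp: Bystander: wooden hand stamp, 36 mm across, 70 mm high. It stands on the board about 100 mm in front (robot's side) of one of the three wheels in line. Origin: centre of its underside.
- trier: Bystander: cheese trier (T-shaped wooden handle, 80 mm, and steel scoop), 131 mm long, 22 mm high, lying crosswise (along y) on the bench to the robot's left, before the board. Origin: on the bench, near the middle of its length.
- brush: Bystander: flat brush, 200 mm long, 42 wide, 20 high, lying crosswise (handle along y) on the bench to the robot's right, before the board. Origin: on the bench, at the middle of its length.
Mind the look-alikes: they are no part of the job. What is shaped like the wheel_e but purple is not meant. What is shaped like the wheel_b but turquoise is not meant.

How it is judged (in metres and radians):
At the end, for the whole second after the job is handed in: wheel_a and wheel_b each stand flat on the board, at rest, their centres within 12 mm of the centres of their own places; the other three wheels are upright and within 10 mm of where they stood at the start, and the jar, meter, stamp, trier and brush within 20 mm (horizontal distance between wheel_a and place_a below 0.012 m and height (world z) of wheel_a between 0.018 and 0.026 m and angle between each of wheel_a, wheel_b, wheel_c, wheel_d, wheel_e's own z axis and vertical below 0.06 rad and linear speed of each of wheel_a, wheel_b below 0.01 m/s and horizontal distance between wheel_b and place_b below 0.012 m and height (world z) of wheel_b between 0.018 and 0.026 m and distance of each of wheel_c, wheel_d, wheel_e from where it was at the start of the episode below 0.01 m and distance of each of jar, meter, stamp, trier, brush from where it was at the start of the episode below 0.02 m); the robot touches nothing.
It fails at once if a wheel lifted, tipped up or pushed off the board (height (world z) of any of wheel_a, wheel_b, wheel_c, wheel_d, wheel_e above 0.034 m or height (world z) of any of wheel_a, wheel_b, wheel_c, wheel_d, wheel_e below 0.012 m or angle between any of wheel_a, wheel_b, wheel_c, wheel_d, wheel_e's own z axis and vertical above 0.25 rad).
It fails at once if a wheel already in line pushed more than 15 mm (distance of any of wheel_c, wheel_d, wheel_e from where it was at the start of the episode above 0.015 m).
It fails at once if a bystander moved more than 30 mm (distance of any of jar, meter, stamp, trier, brush from where it was at the start of the episode above 0.03 m).
It also fails if it takes over 62 s, if anything falls off the work surface, if the arm or the gripper's body presses on something with over 40 N, if the wrist force passes 120 N, or if a joint passes its speed limit or range.

## Working session

There is one attempt and no reset: what is moved stays moved. The work goes in short steps, each a Python script; the robot and the scene stay as the last script left them, time stands still between calls to the robot, and variables do not carry over. Pictures are saved under pics/ and viewed, at most 10 in all, crops included, and the job is handed in when it is done.

```bash
mkdir -p pics
python3 - <<'E'
from cell import *
import cv2
for n in("scene","top"):
    i=get_image(n); cv2.imwrite(f"pics/{n}0.png",i["color"]); print(i["K"],i["k1"],i["extrinsics"])
E
```

```text
[[382.2085033    0.         322.6975849 ]
 [  0.         382.2085033  190.33975774]
 [  0.           0.           1.        ]] -0.008141761955109265 [[-0.31915821  0.94763468 -0.0112497   0.0795912 ]
 [ 0.5535401   0.17676784 -0.81384672 -0.22991689]
 [-0.76924079 -0.26597302 -0.5809707   1.30264265]
 [ 0.          0.          0.          1.        ]]
[[365.48175265   0.         319.17823585]
 [  0.         365.48175265 200.89081131]
 [  0.           0.           1.        ]] 0.0012786816750684003 [[ 0.02471971 -0.99949076 -0.02017807  0.06410166]
 [-0.99601151 -0.02289265 -0.08623803  0.45938544]
 [ 0.08573218  0.02222937 -0.9960702   0.9681977 ]
 [ 0.          0.          0.          1.        ]]
```

View pics/top0.png

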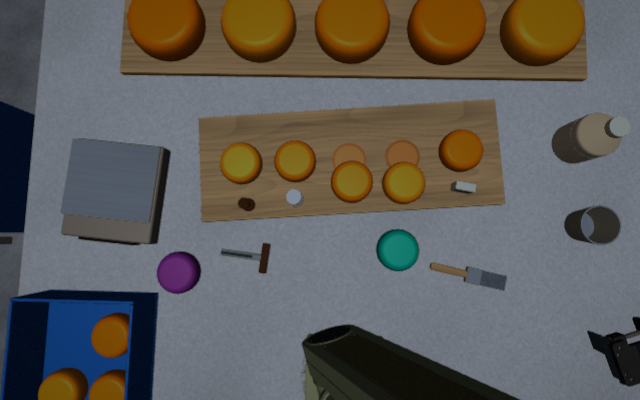

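View pics/scene0.png

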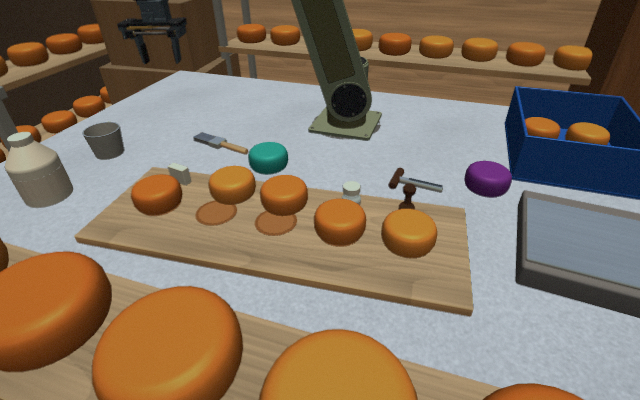

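The top view shows the row: wheels in line at about (241,163), (295,160) and (461,150), and wheels out of line at (352,181) and (404,182). Their patches are at about (349,157) and (402,153), and the scene view shows them nearly unoccluded at (217,212) and (277,222).

```bash
cat > h.py <<'E'
import numpy as np, cv2
from scipy.optimize import least_squares
def cast(im,px,z):
    """pixels -> world points on the plane at height z"""
    u=cv2.undistortPoints(np.float64(px).reshape(-1,1,2),im["K"],np.array([im["k1"],0,0,0.]))[:,0]
    T=im["extrinsics"]; R,t=T[:3,:3],T[:3,3]; c=-R.T@t
    d=np.c_[u,np.ones(len(u))]@R
    return (c+d*((z-c[2])/d[:,2])[:,None])[:,:2]
def proj(im,P):
    T=im["extrinsics"]
    return cv2.projectPoints(np.float64(P).reshape(-1,1,3),cv2.Rodrigues(T[:3,:3])[0],T[:3,3],im["K"],np.array([im["k1"],0,0,0.]))[0][:,0]
def circ(p,r):
    return least_squares(lambda c:np.hypot(*(p-c).T)-r,p.mean(0),loss="soft_l1",f_scale=.001).x
E
python3 - <<'E'
from cell import *
from h import *
for n,pw,pp in(("top",[(241,163),(295,160),(461,150),(352,181),(404,182)],[(348,150),(402,147),(375,150),(430,150)]),("scene",[(157,195),(232,183),(284,195),(340,222),(409,233)],[(217,214),(277,224),(247,215),(180,215)])):
    i=get_image(n); hsv=cv2.cvtColor(i["color"],cv2.COLOR_BGR2HSV)
    for p in pw+pp: print(n,p,hsv[p[1],p[0]],i["color"][p[1],p[0]],cast(i,[p],.05 if p in pw else .022).round(3))
    c=i["color"]
    crop=c[90:225,195:510] if n=="top" else c[160:260,90:460]
    np.save(n,crop)
i=get_image("top");h=cv2.cvtColor(i["color"],cv2.COLOR_BGR2HSV)
print("col402",[tuple(h[r,402]) for r in range(132,172,2)])
print("col349",[tuple(h[r,349]) for r in range(136,172,2)])
i=get_image("scene");h=cv2.cvtColor(i["color"],cv2.COLOR_BGR2HSV)
print("row214",[tuple(h[214,r]) for r in range(186,250,3)])
E
```

```text
top (241, 163) [ 26 187 127] [ 34 115 127] [[0.552 0.285]]
top (295, 160) [ 23 191 127] [ 32 105 127] [[0.563 0.141]]
top (461, 150) [ 18 243 125] [  6  78 125] [[ 0.598 -0.296]]
top (352, 181) [ 23 194 126] [ 30 104 126] [[ 0.51  -0.011]]
top (404, 182) [ 24 200 126] [ 27 107 126] [[ 0.51  -0.147]]
top (348, 150) [ 16 152 126] [ 51  92 126] [[ 0.599 -0.   ]]
top (402, 147) [ 15 168 126] [ 43  84 126] [[ 0.61  -0.147]]
top (375, 150) [ 17  97 110] [ 68  92 110] [[ 0.6   -0.074]]
top (430, 150) [ 17  99 111] [ 68  93 111] [[ 0.603 -0.223]]
scene (157, 195) [ 18 173 184] [ 59 132 184] [[ 0.6   -0.288]]
scene (232, 183) [ 18 190 185] [ 47 129 185] [[ 0.503 -0.146]]
scene (284, 195) [ 17 187 184] [ 49 124 184] [[ 0.51  -0.006]]
scene (340, 222) [ 15 195 186] [ 44 115 186] [[0.563 0.144]]
scene (409, 233) [ 18 187 185] [ 49 129 185] [[0.553 0.287]]
scene (217, 214) [ 14 156 157] [ 61 106 157] [[ 0.59 -0.14]]
scene (277, 224) [ 14 156 157] [ 61 106 157] [[0.58  0.005]]
scene (247, 215) [ 18  89 160] [104 137 160] [[ 0.572 -0.073]]
scene (180, 215) [ 17  86 174] [115 149 174] [[ 0.619 -0.21
[... 2074 characters left out ...]
np.uint8(156)), (np.uint8(14), np.uint8(161), np.uint8(157)), (np.uint8(14), np.uint8(162), np.uint8(153)), (np.uint8(13), np.uint8(158), np.uint8(157)), (np.uint8(14), np.uint8(159), np.uint8(154)), (np.uint8(14), np.uint8(159), np.uint8(154)), (np.uint8(14), np.uint8(154), np.uint8(156)), (np.uint8(14), np.uint8(161), np.uint8(155)), (np.uint8(14), np.uint8(161), np.uint8(155)), (np.uint8(14), np.uint8(160), np.uint8(153)), (np.uint8(14), np.uint8(168), np.uint8(126)), (np.uint8(18), np.uint8(86), np.uint8(166)), (np.uint8(18), np.uint8(88), np.uint8(162)), (np.uint8(18), np.uint8(89), np.uint8(161)), (np.uint8(18), np.uint8(89), np.uint8(160)), (np.uint8(17), np.uint8(89), np.uint8(160))]
```

```bash
cat >> h.py <<'E'
def outline(im,c,r,z,thr,rng):
    """edge points: walk outward along rays from c on plane z, last/first saturation crossing near r"""
    S=cv2.GaussianBlur(cv2.cvtColor(im["color"],cv2.COLOR_BGR2HSV)[:,:,1].astype(np.float32),(0,0),.6)
    rr=np.arange(r-.015,r+.015,.0005); out=[]
    for a in rng:
        P=np.c_[c[0]+rr*np.cos(a),c[1]+rr*np.sin(a),np.full(len(rr),z)]
        q=proj(im,P).astype(np.float32)
        s=cv2.remap(S,q[:,:1],q[:,1:],cv2.INTER_LINEAR)[:,0]
        k=np.where((s[:-1]>thr)&(s[1:]<=thr))[0]
        if len(k)==1: out.append(P[k[0],:2])
    return np.array(out)
def fit(im,c,r,z,thr,rng):
    for _ in range(3):
        p=outline(im,c,r,z,thr,rng)
        c=circ(p,r)
    return c,len(p),np.abs(np.hypot(*(p-c).T)-r).mean()
A=np.radians(np.arange(0,360,4))
FAR=np.radians(np.arange(-75,76,3))
def wheel(im,c):
    """free-radius circle of the silhouette at mid height"""
    for _ in range(4):
        p=outline(im,c,.055,.05,145,A)
        s=least_squares(lambda v:np.hypot(*(p-v[:2]).T)-v[2],[*c,.055],loss="soft_l1",f_scale=.001).x; c=s[:2]
    return s,len(p)
E
python3 - <<'E'
from cell import *
from h import *
t,s=get_image("top"),get_image("scene")
for im in(t,s): T=im["extrinsics"];print("cam",-T[:3,:3].T@T[:3,3])
for w in[(.552,.285),(.563,.141),(.598,-.296),(.51,-.011),(.51,-.147)]:
    print("wheel top",wheel(t,np.array(w)),"scene",wheel(s,np.array(w)))
for p in[(.58,.0),(.59,-.145)]:
    print("place",fit(t,np.array(p),.047,.022,130,FAR),fit(s,np.array(p),.047,.022,122,FAR))
# objects in front of the row, top view
for n,q,z in[("meter",(465,187),.04),("jar",(294,198),.05),("turq",(398,250),.03)]: print(n,cast(t,[q],z))
# board corners
print(cast(t,[(200,118),(494,100),(504,203),(203,221)],.022))
E
```

```text
cam [0.37296291 0.05306314 1.00530283]
cam [1.15471626 0.31168634 0.57057549]
wheel top (array([0.55176887, 0.28569221, 0.05659661]), 90) scene (array([0.56171905, 0.28610414, 0.05665655]), 67)
wheel top (array([0.56065432, 0.14216668, 0.05598687]), 90) scene (array([0.57265822, 0.14662485, 0.05610014]), 66)
wheel top (array([ 0.59785305, -0.29443148,  0.05769744]), 90) scene (array([ 0.59550863, -0.29296667,  0.05834413]), 48)
wheel top (array([ 0.50904953, -0.00861872,  0.05565705]), 71) scene (array([ 0.50291442, -0.01024828,  0.05875871]), 54)
wheel top (array([ 0.5093    , -0.14444473,  0.05653746]), 72) scene (array([ 0.50278821, -0.14672648,  0.05844149]), 51)
place (array([ 0.57230657, -0.00263592]), 51, np.float64(9.239800060502251e-05)) (array([ 0.57112944, -0.00205635]), 51, np.float64(7.148379493081648e-05))
place (array([ 0.58455265, -0.14736136]), 51, np.float64(8.358748178866046e-05)) (array([ 0.58314617, -0.14656095]), 51, np.float64(6.484011424351753e-05))
meter [[ 0.50166493 -0.30920019]]
jar [[0.4612923  0.14077576]]
turq [[ 0.33175528 -0.13619822]]
[[ 0.68066717  0.41120519]
 [ 0.74587924 -0.39692511]
 [ 0.46328996 -0.41884878]
 [ 0.3957864   0.3879264 ]]
```

```bash
cat >> h.py <<'E'
import cell
PL={"a":np.array([.5717,-.0023]),"b":np.array([.5838,-.147])}
def push(w,target,short=0.,off=.071,gap=.018,v=.07):
    """push wheel at w with the flat of the closed fingertips until its centre is at target (less short)"""
    d=target-w; L=np.hypot(*d); d/=L; yaw=np.degrees(np.arctan2(d[1],d[0])); o=[180,0,yaw]
    zl,zh=.191+.031,.191+.125
    s=w-d*(off+gap); e=w+d*(L-short-off)
    cell.move_ptp([*s,zh],o)
    cell.move_straight([*s,zl],.15)
    cell.move_straight([*e,zl],v)
    b=e-d*.02
    cell.move_straight([*b,zl],.07); cell.move_straight([*b,zh],.2)
E
python3 - <<'E'
from cell import *
from h import *
print(get_tcp_rot(),get_ft_force())
close_gripper(10)
push(np.array([.509,-.0086]),PL["a"],.012); print(get_time())
push(np.array([.5093,-.1445]),PL["b"],.012)
move_ptp([.3,-.45,.4],[180,0,-60]); print(get_time(),get_ft_force())
t,s=get_image("top"),get_image("scene")
cv2.imwrite("pics/t1.png",cv2.resize(t["color"][80:230,190:510],(800,375)))
for w in[(.552,.285),(.563,.141),(.598,-.296),(.560,-.003),(.572,-.147)]:
    print("wheel top",wheel(t,np.array(w)),"scene",wheel(s,np.array(w)))
E
```

```text
[-1.79986744e+02  3.19024293e-04  1.84995297e+01] [ 0.30225057 -0.13279291  0.80324748]
6.825
11.925 [ 0.55990801 -0.03693909  0.39494981]
wheel top (array([0.55175417, 0.28572418, 0.05656404]), 90) scene (array([0.56187626, 0.28611498, 0.05664645]), 67)
wheel top (array([0.56067619, 0.14224598, 0.05597308]), 90) scene (array([0.57214257, 0.14647094, 0.05624833]), 66)
wheel top (array([ 0.59782529, -0.29442775,  0.05768889]), 90) scene (array([ 0.59526616, -0.29314531,  0.05834048]), 48)
wheel top (array([0.56191211, 0.00110929, 0.05594299]), 90) scene (array([ 0.54201938, -0.00731637,  0.05808101]), 68)
wheel top (array([ 0.5746835 , -0.14869673,  0.05658596]), 90) scene (array([ 0.56602983, -0.15221882,  0.05839399]), 50)
```

View pics/t1.png

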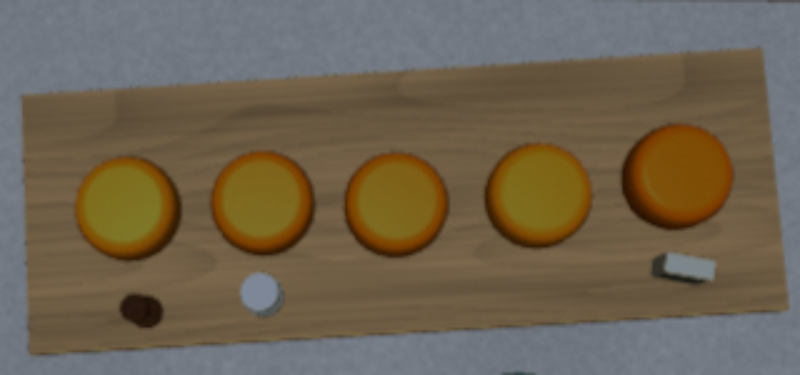

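The two wheels now stand about 10 mm short of their places, and nothing else has moved. Next are the final short pushes.

Run:
```python
from cell import *
from h import *
push(np.array([.5619,.0011]),PL["a"],off=.072,v=.04)
push(np.array([.5747,-.1487]),PL["b"],off=.072,v=.04)
move_ptp([.3,-.45,.4],[180,0,-60]); print(get_time())
t,s=get_image("top"),get_image("scene")
cv2.imwrite("pics/s2.png",s["color"])
P=[]
for w in[(.552,.285),(.563,.141),(.572,-.003),(.584,-.147),(.598,-.296)]:
    P.append(wheel(t,np.array(w))[0]); print(P[-1])
print("err a",P[2][:2]-PL["a"],"b",P[3][:2]-PL["b"])
```

```text
21.45
[0.55179442 0.28573055 0.05656061]
[0.56066371 0.14221007 0.05598481]
[ 0.57265876 -0.00340482  0.0560218 ]
[ 0.58469995 -0.14556911  0.05660502]
[ 0.5978252  -0.29445329  0.0577184 ]
err a [ 0.00095876 -0.00110482] b [0.00089995 0.00143089]
```

View pics/s2.png

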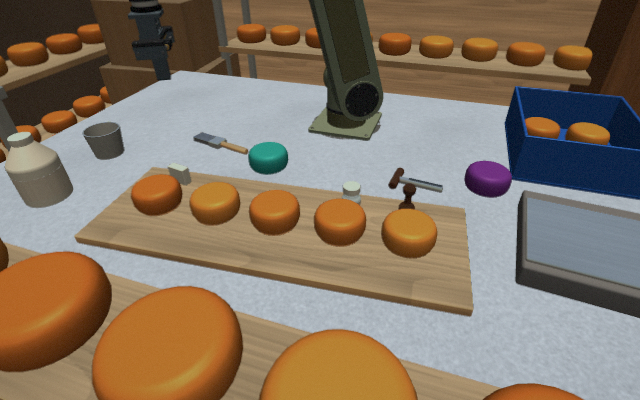

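The scene view shows all five wheels upright in one even row, at (157,195), (215,202), (274,212), (340,222) and (409,233). Both patches are covered, and the bystanders are where they were.

```bash
python3 -c "
from cell import *
print(hand_in())"
```

```text
the job is handed in; nothing more can be done
None
```

The job is handed in: both wheels were slid back to within about 2 mm of their patch centres (camera measurement), the other three wheels did not move, and the bystanders look undisturbed in the last picture.

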